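# Set the second guide slat in its lever clamp

## Task

The clay-rolling board needs both of its guide slats locked. The blue-handled clamp is already set; at the red-handled one, swing the lever fully open, push the slat along its channel until its end butts against the clamp's stop, then swing the lever shut so that its pad is down on the slat. Leave the blue clamp with its slat and everything else on the table as they are.

Things in the scene. Friction and masses are not known exactly. Their poses are not given: they have to be found in the camera images.
- red_jig: White strip 280 x 62 x 6 mm, fixed, with a channel along its x and a clamp with a red handle at its +x end. Origin: middle of the channel, underside of the strip (height 12 mm); x towards the clamp, z up. Strip: x -150 to 130 mm. Channel floor 6 mm up; two rails 8 mm tall, 35 mm apart, x -145 to 50 mm, flared at -x.
- red_lever (a joint): Lever angle (rad). 0: shut on a slat, pad flat on it, handle leaning 35 degrees from upright to the jig's -x. Grows as it opens: the handle swings over the top to +x, the pad lifts. Stops at -0.12 (no slat: pad 4 mm over the channel floor, blocking it) and 1.28 (fully open). Friction of 0.15 N m holds it anywhere; 2 to 4 N near the handle's end moves it.
- red_handle (a point): Middle of the end of the red handle (flat, 32 mm wide, 13 mm thick, its end 100 mm from the hinge axis); moves with the lever.
- red_hinge (a point): Hinge axis of the red lever, in the middle of its width: jig x = 85 mm, 46 mm above the jig's origin; axis along the jig's y. From it the handle rises and a pad arm (50 mm to the pad) points to the jig's -x when shut; both are one rigid lever, the arm staying within 70 mm of the axis.
- red_stop (a point): Centre of the stop face of the red clamp's block that the slat's front end must meet: jig x = 60 mm, 11 mm above the jig's origin, at half the slat's thickness. The grey block reaches from jig x = 60 to 120 mm, is 44 mm wide, top 32 mm above the jig's origin; its hinge ears x = 69 to 103 mm, top 62 mm.
- red_slat: Loose wooden guide slat 200 x 32 x 10 mm, about 60 g, lying in the channel of the red-handled clamp, 45 to 85 mm short of the stop. Origin: centre of its underside; x along it towards the stop, z up.
- red_slat_front (a point): Middle of the slat's front end face (nearest the stop), 5 mm above its underside.
- red_slat_tail (a point): Middle of the slat's rear end face (to push on), 5 mm above its underside. With the slat home it lies at jig x = -140 mm, 10 mm inside the strip's outer end.
- blue_jig: Same as red_jig with a blue handle, and already set. Same frame.
- blue_lever (a joint): Angle of the blue lever (rad), same meaning as red_lever. It starts shut on its slat, near 0.
- blue_slat: Same kind of slat as the red one, already home and clamped in the blue-handled clamp. Origin: centre of its underside.
- bed: Plywood rolling board 440 x 250 x 12 mm, fixed to the table, carrying both clamps side by side, their channels about 140 mm apart and nearly parallel, running roughly across the robot's front with the clamps at the robot's left (+y) end. Origin: centre of its underside, x along its length towards the clamp ends.
- cutter: Steel ring cutter, 40 mm across, 22 mm tall, standing on the board between the two channels. Origin: centre of its underside.
- bowl: White plastic bowl, 130 mm across, 45 mm tall. Origin: centre of its underside.
- rolling_pin: Wooden rolling pin, 300 mm long, 34 mm thick, lying on the table along its x. Origin: under its middle.
- phone: Black phone 150 x 73 x 9 mm lying flat. Origin: centre of its underside.
- spray: Blue bottle 64 mm across, 170 mm tall. Origin: centre of its underside.
- glaze: Jar with green cap, 60 mm across, 75 mm tall. Origin: centre of its underside.
- spare_slat: Spare thin slat 260 x 32 x 6 mm lying on the table. Origin: centre of its underside.

How it is judged:
On the way, in this order (a step that is already met when the one before it is completed fails the run):
1. the red lever is swung open (over 1.0 rad) (value of joint red_lever above 1 rad), for 0.1 s.
2. the slat is home: its front end within 2.5 mm of the stop, in the channel (x of red_slat_front in the frame of red_jig above 0.0575 m and y of red_slat_front in the frame of red_jig between -0.004 and 0.004 m and z of red_slat_front in the frame of red_jig below 0.0135 m and angle between the x axis of red_slat and the x axis of red_jig, either way round below 0.06 rad), for 0.2 s.
3. the red lever is shut on the slat (under 0.05 rad) (all of step 2 and value of joint red_lever below 0.05 rad), for 0.2 s.
At the end, for the whole second after the job is handed in: The red slat lies flat in its channel, in line with it within 0.06 rad, its front end within 2.5 mm of the stop and 4 mm of the channel's middle; the red lever is shut on it (under 0.05 rad) and the blue lever is still shut (under 0.05 rad); slat and lever are at rest (all of step 3 and value of joint blue_lever below 0.05 rad and linear speed of red_slat below 0.02 m/s and velocity of joint red_lever between -0.1 and 0.1 rad/s); the robot touches nothing.
It fails at once if the blue clamp is opened (over 0.1 rad) (value of joint blue_lever above 0.1 rad).
It fails at once if the blue slat is shifted by more than 4 mm (distance of blue_slat from where it was at the start of the episode above 0.004 m).
It fails at once if a bystander (cutter, bowl, rolling pin, phone, bottle, jar, spare slat) is shifted by more than 15 mm (distance of any of cutter, bowl, rolling_pin, phone, spray, glaze, spare_slat from where it was at the start of the episode above 0.015 m).
It also fails if it takes over 64 s, if anything falls off the work surface, if the arm or the gripper's body presses on something with over 40 N, if the wrist force passes 120 N, or if a joint passes its speed limit or range.

## Robot

A 7-joint arm with a two-finger parallel gripper is mounted at the origin on the work surface. World frame = base frame: x ahead of the robot, y to its left, z up, the work surface at z = 0. Lengths are in m, angles in rad, forces in N, time in s.
With the tool pointing down it reaches from about 0.425 to 0.875 m from the base axis. Payload 8.4 kg.
Tool frame: the origin (TCP) lies on the mounting face of the last link; the fingertips stand 182 mm ahead of it and the grasp point (between the pads) lies 164 mm ahead of it; z points along the fingers, y is the line along which they close (so a half turn about z gives the same grasp; the last joint's range is limited). The gripper opens to 87 mm and grips with 3 to 60 N. Pads are 19 mm wide; open, the fingers measure 117 mm over their backs; the gripper's body (75 mm by 190 mm) begins 51 mm behind the grasp point.
Start: joints at [-1.25, 0.333, 0.04, 1.465, -0.013, 1.343, -0.059], TCP at [0.265, 0.594, 0.405] pointing down, gripper open.
Joint ranges: [-2.58, 2.58], [-0.38, 2.09], [-1.3, 1.39], [0.25, 2.4], [-1.5, 4.64], [0.08, 2.09], [-2.65, 2.65]. Speed limits (rad/s): [2.22, 2.22, 2.79, 2.79, 3.14, 3.14, 3.14].

## Interface

Orientations are given as [roll, pitch, yaw] about the fixed x, y, z axes, in that order (R = Rz(yaw) Ry(pitch) Rx(roll)).
In Python, from plant import env gives the robot as it stands. The module is installed in compiled form; this text tells all that it offers.
- The arm moves only by the tool play_rows, never from a script. Its argument "steps" is text: rows parted by semicolons, each of 6 numbers parted by spaces: the shift along the tool's x, y, z scaled (see below), then the turn, a rotation vector about the tool's x, y, z scaled (see below). In form: x y z wx wy wz; .... A call has 1 to 20 rows; each row shifts and turns the commanded pose from where the row before left it, along the tool's axes as they then stand; what a row does not reach is not made up. The controller multiplies each number of a shift by 0.15 m and each number of a turn by pi/4 rad. A row lasts 1/10 s, in which the tool goes at most 50 mm and 8.59 degrees, less where a joint would pass 70% of its speed; a pose out of reach is approached as far as the arm can. A call with a number of a shift or a turn outside -1 to 1 is refused whole. A call with a gripper value outside its range is refused whole. "jaw" is the opening, from 0 (shut) to 1 (fully open), set as the call begins (left out, the last holds). The fingers move at their own pace and stop on an object; "newtons" is the grip in N (left out, the last holds). Time passes only in rows, so rows that do not move let the fingers close. It gives the time, the measured TCP pose, the force, the opening and the grip force at its end, in the units of the state.
- env.get_state(): the state, without advancing time (a new reading comes with each control period).
- env.camera(name): name is "scene" or "top" or "wrist"; returns a dict with "frame" (384x512x3 uint8, blue, green, red), "fx", "fy", "cx", "cy" (pixels), "k1" (the pictures are not rectified: a ray, as slopes to the right and down, at radius r is drawn at 1 + k1 r^2 times it, then the intrinsics apply), "extrinsics" (4x4, takes a point from world to camera coordinates). Camera axes: x right, y down, z forward; pixel columns grow to the right and rows downward; lengths in m; the calibration is good to about 2 mm. A picture is of the moment at which its call begins. There is no depth.
- env.close_job(): hands the job in; it is judged then, once.
The state is a dict: "time": time; "joints": joint angles; "joint_vel": joint speeds; "joint_efforts": joint torques, N m; "tcp_pos": TCP position; "tool_rot": TCP orientation; "ft_force": force on the tool from outside, world axes, zero at the start; "torque": the same for the moment, N m; "width": opening from 0.0 (shut) to 1.0 (fully open); "grasp_force": force on a finger pad.
Only numpy, scipy, OpenCV 4.12 (cv2) and the standard library are available. Lean on these libraries where they do the work, as an engineer would, in place of code of your own. Each camera call takes 0.05 s, during which the arm holds its last target. There are 200 camera calls.

## Working session

There is one attempt and no reset: what is moved stays moved. The work goes in short steps, Python scripts to look and compute and a tool call to move; the robot and the scene stay as the last step left them, time stands still between calls to the robot, and variables do not carry over. Pictures are saved under pics/ and viewed, at most 10 in all, crops included, and the job is handed in when it is done.

Besides the shell and the picture viewer there is one more tool, called after "Request:" in YAML: its name, and indented under it one key for each argument. play_rows: Moves the arm, as the interface text tells. Its arguments: {"type":"object","properties":{"steps":{"type":"string"},"jaw":{"type":"number"},"newtons":{"type":"number"}},"required":["steps"]}

```bash
mkdir -p pics; cat > h.py <<'E'
import numpy as np, cv2
from plant import env
def ray(c,u,v):
    xd=np.array([(u-c["cx"])/c["fx"],(v-c["cy"])/c["fy"]]); x=xd.copy()
    for _ in range(20): x=xd/(1+c["k1"]*(x@x))
    T=np.array(c["extrinsics"]); R=T[:3,:3]; t=T[:3,3]
    return -R.T@t, R.T@np.array([x[0],x[1],1])
def at_z(c,u,v,z):
    o,d=ray(c,u,v); return o+d*(z-o[2])/d[2]
def proj(c,P):
    T=np.array(c["extrinsics"]); P=np.atleast_2d(P)@T[:3,:3].T+T[:3,3]
    x=P[:,:2]/P[:,2:]; x=x*(1+c["k1"]*(x**2).sum(1))[:,None]
    return x*[c["fx"],c["fy"]]+[c["cx"],c["cy"]]
E
python3 - <<'E'
from h import *
import pickle
for n in("scene","top"):
    c=env.camera(n); pickle.dump(c,open(n+".pkl","wb")); cv2.imwrite(f"pics/{n}0.png",cv2.resize(c["frame"],(800,600),interpolation=cv2.INTER_CUBIC))
    T=np.array(c["extrinsics"]);print(n,c["fx"],c["k1"],(-T[:3,:3].T@T[:3,3]).round(3))
s=env.get_state();print(s["tcp_pos"],s["tool_rot"],s["ft_force"],s["width"],s["time"])
E
```

```text
scene 422.23241230906757 0.003320501171460291 [ 1.285 -0.832  1.092]
top 367.1271363380013 -0.1037720303566913 [0.364 0.017 1.276]
[0.26486392 0.59341764 0.40397432] [-3.14018965e+00  1.03001958e-04  2.72179966e+00] [-1.05886631e+00 -6.90211447e-04  2.07124844e-01] 1.0010252943473643 0.1
```

View pics/scene0.png

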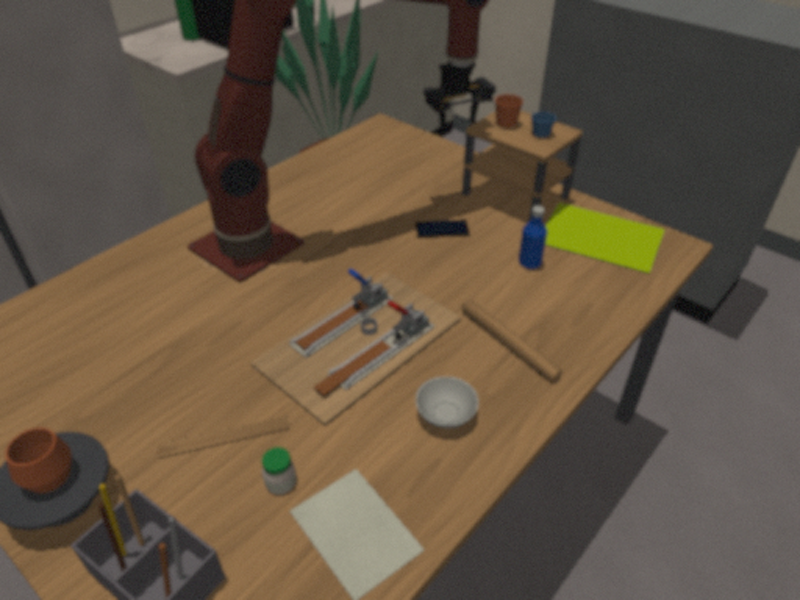

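View pics/top0.png

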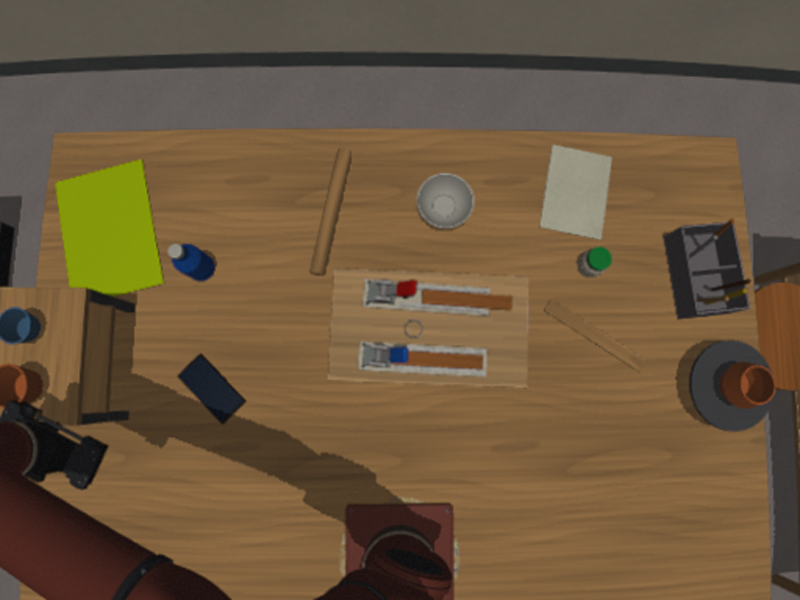

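The top view (800x600 scale) shows the red clamp at about (385,292) with its slat from (422,297) to (512,302). The blue clamp is at (380,355) and the cutter at (413,328). I'll zoom in to measure the jig.

```bash
python3 - <<'E'
from h import *
import pickle
c=pickle.load(open("top.pkl","rb"));f=c["frame"][160:255,205:345]
cv2.imwrite("pics/crop1.png",cv2.resize(f,None,fx=5.6,fy=5.6,interpolation=cv2.INTER_CUBIC))
for u,v in [(364,282),(364,306),(490,316),(490,289)]: print(at_z(c,u*.64,v*.64,.018).round(3))
E
```

```text
[0.597 0.078 0.018]
[0.543 0.077 0.018]
[ 0.521 -0.203  0.018]
[ 0.582 -0.204  0.018]
```

View pics/crop1.png

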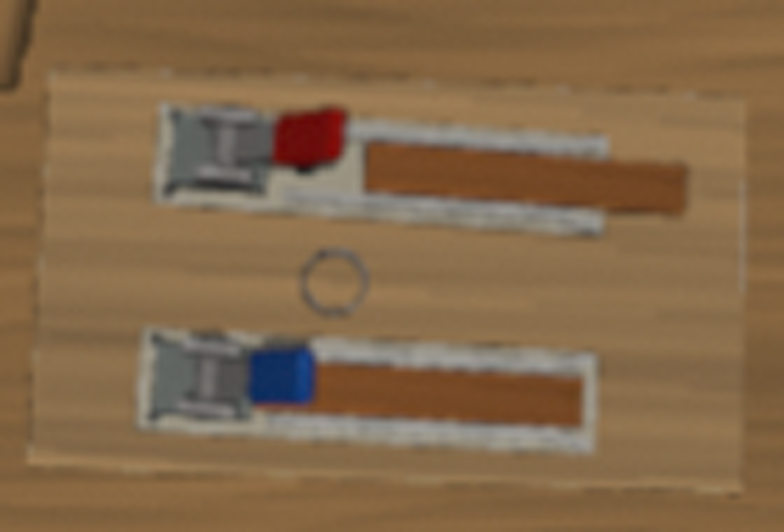

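The crop shows the red strip corners at (160,103), (154,201), (602,238) and (608,136). The slat's top corners are (366,142), (364,194), (685,215) and (688,164), and the red handle end is at about (343,138). I'll fit the poses from these.

```bash
cat >> h.py <<'E'
def jigpt(p,P): # p=(x,y,yaw)
    P=np.atleast_2d(P);c,s=np.cos(p[2]),np.sin(p[2])
    return np.c_[p[0]+c*P[:,0]-s*P[:,1],p[1]+s*P[:,0]+c*P[:,1],P[:,2]+.012]
E
python3 - <<'E'
from h import *
import pickle
from scipy.optimize import least_squares as LS
c=pickle.load(open("top.pkl","rb"))
cr=lambda a:np.array(a)/5.6+[205,160]-.4
def fit(px,P,x0):
    r=LS(lambda p:(proj(c,jigpt(p,P))-px).ravel(),x0); print(r.x.round(4),(r.fun.reshape(-1,2)).round(1).tolist()); return r.x
# jig x is +y world; jig y = -x world
S=lambda z:[[.13,-.031,z],[.13,.031,z],[-.15,.031,z],[-.15,-.031,z]]
j=fit(cr([(160,103),(154,201),(602,238),(608,136)]),S(.006),[.56,-.06,1.57])
jb=fit(cr([(145,328),(138,427),(592,452),(598,352)]),S(.006),[.43,-.06,1.57])
s=fit(cr([(366,142),(364,194),(685,215),(688,164)]),[[.1,-.016,.016],[.1,.016,.016],[-.1,.016,.016],[-.1,-.016,.016]],[.56,-.1,1.57])
d=s[:2]-j[:2];print("slat in jig",np.cos(j[2])*d[0]+np.sin(j[2])*d[1],-np.sin(j[2])*d[0]+np.cos(j[2])*d[1])
np.save("jig.npy",j)
print("hinge",jigpt(j,[.085,0,.046]),"tail home",jigpt(j,[-.14,0,.011]))
for a in (0,.3,-.12,1.28):
    th=np.radians(35)-a
    P=[.085-.1*np.sin(th),0,.046+.1*np.cos(th)]; print(a,jigpt(j,P).round(4),((proj(c,jigpt(j,P))-[205,160]+.4)*5.6).round(0))
print(env.camera("scene")["frame"].shape)
sc=pickle.load(open("scene.pkl","rb"))
for P in ([.085-.1*np.sin(.61),0,.046+.1*np.cos(.61)],[-.15,.031,.006],[.13,-.031,.006]): print((proj(sc,jigpt(j,P))/.64).round())
E
```

```text
[ 0.565  -0.0508  1.4932] [[0.1, -0.0], [-0.3, 0.0], [0.2, -0.4], [0.0, 0.3]]
[ 0.4285 -0.0419  1.5138] [[-0.3, -0.3], [-0.3, 0.2], [0.5, 0.2], [0.1, -0.1]]
[ 0.5569 -0.1495  1.5041] [[0.0, 0.1], [-0.2, -0.1], [0.2, 0.0], [-0.1, -0.0]]
slat in jig -0.0990583476944974 0.00047921734967232635
hinge [[0.57159241 0.03393005 0.058     ]] tail home [[ 0.55415521 -0.19039325  0.023     ]]
0 [[ 0.5671 -0.0233  0.1399]] [[328. 130.]]
0.3 [[0.5692 0.0034 0.1532]] [[281. 122.]]
-0.12 [[ 0.5664 -0.0326  0.1325]] [[344. 134.]]
1.28 [[0.5764 0.0958 0.1364]] [[116. 115.]]
(384, 512, 3)
[[395. 300.]]
[[328. 373.]]
[[436. 325.]]
```

```bash
cat >> h.py <<'E'
from scipy.spatial.transform import Rotation as Rn
J=np.load("jig.npy")
# offsets from current tip to waypoints (jig x,y, world tip z), in row units, after turning to tool-down yaw = pi+J-pi/2
def plan(*W):
    s=env.get_state(); R0=Rn.from_euler("xyz",s["tool_rot"]); p=np.array(s["tcp_pos"])
    R1=Rn.from_euler("xyz",[np.pi,0,J[2]+np.pi/2])
    tip=p+R0.apply([0,0,.182]); d=tip[:2]-J[:2]; c,n=np.cos(J[2]),np.sin(J[2])
    print("t",round(s["time"],2),"tip in jig",round(c*d[0]+n*d[1],4),round(c*d[1]-n*d[0],4),"z",round(tip[2],4),"F",np.round(s["ft_force"],1),"w",round(s["width"],2))
    print("turn",((R0.inv()*R1).as_rotvec()/(np.pi/4)).round(3))
    tip=p+R1.apply([0,0,.182])
    for w in W:
        t=jigpt(J,[w[0],w[1],w[2]-.012])[0]; print(w,(R1.inv().apply(t-tip)/.15).round(3)); tip=t
E
python3 -c "
from h import *
plan((-.025,0,.222),(-.025,0,.112),(.03,0,.125),(.11,0,.125))"
```

```text
t 0.15 tip in jig 0.6188 0.3492 z 0.2221 F [-0.2  0.1 -0.2] w 1.0
turn [-0.002 -0.    -0.436]
(-0.025, 0, 0.222) [-2.328e+00 -4.294e+00  1.000e-03]
(-0.025, 0, 0.112) [ 0.    -0.     0.733]
(0.03, 0, 0.125) [ 0.     0.367 -0.087]
(0.11, 0, 0.125) [-0.     0.533  0.   ]
```

Request:
play_rows:
  steps: "0 0 0 0 0 -0.146; 0 0 0 0 0 -0.145; 0 0 0 0 0 -0.145; -0.137 -0.2526 0 0 0 0; -0.137 -0.2526 0 0 0 0; -0.137 -0.2526 0 0 0 0; -0.137 -0.2526 0 0 0 0; -0.137 -0.2526 0 0 0 0; -0.137 -0.2526 0 0 0 0; -0.137 -0.2526 0 0 0 0; -0.137 -0.2526 0 0 0 0; -0.137 -0.2526 0 0 0 0; -0.137 -0.2526 0 0 0 0; -0.137 -0.2526 0 0 0 0; -0.137 -0.2526 0 0 0 0; -0.137 -0.2526 0 0 0 0; -0.137 -0.2526 0 0 0 0; -0.137 -0.2526 0 0 0 0; -0.137 -0.2526 0 0 0 0; -0.137 -0.2526 0 0 0 0"
  jaw: 0
  newtons: 10

```text
time: 2.15
tcp_pos: [0.5638, -0.0773, 0.4048]
tool_rot: [3.141, 0.0, 3.065]
ft_force: [0.4, -0.2, -0.2]
width: 0.004
grasp_force: 0.0
```

```bash
python3 -c "
from h import *
plan((-.025,0,.222),(-.025,0,.112),(.03,0,.125),(.11,0,.125))
c=env.camera('wrist');cv2.imwrite('pics/w1.png',c['frame'])"
```

```text
t 2.15 tip in jig -0.0264 -0.0008 z 0.2228 F [ 0.4 -0.2 -0.2] w 0.0
turn [0.    0.    0.001]
(-0.025, 0, 0.222) [0.005 0.01  0.005]
(-0.025, 0, 0.112) [ 0.    -0.     0.733]
(0.03, 0, 0.125) [ 0.     0.367 -0.087]
(0.11, 0, 0.125) [-0.     0.533  0.   ]
```

View pics/w1.png

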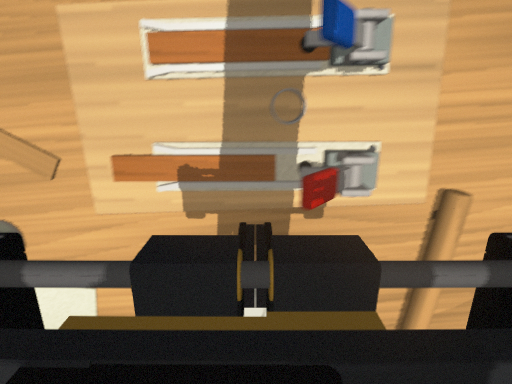

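The wrist view matches the fit: the red handle end is near (320,188), left of its hinge, and there is free space on its -x side. I'll descend and push it over.

Request:
play_rows:
  steps: "0 0 0.19 0 0 0; 0 0 0.19 0 0 0; 0 0 0.19 0 0 0; 0 0 0.168 0 0 0; 0 0.08 -0.01 0 0 0; 0 0.08 -0.02 0 0 0; 0 0.08 -0.02 0 0 0; 0 0.08 -0.02 0 0 0; 0 0.07 -0.02 0 0 0; 0 0.07 0 0 0 0; 0 0.07 0 0 0 0; 0 0.07 0 0 0 0; 0 0.07 0 0 0 0; 0 0.07 0 0 0 0; 0 0.07 0 0 0 0; 0 0.06 0 0 0 0; 0 0.04 0 0 0 0; 0 0 0 0 0 0; 0 0 0 0 0 0"

```text
time: 4.1
tcp_pos: [0.574, 0.0607, 0.3076]
tool_rot: [3.141, 0.0, 3.064]
ft_force: [1.1, -0.1, -0.4]
width: 0.011
grasp_force: 0.0
```

```bash
python3 -c "
from h import *
plan((.11,0,.125),(.09,0,.125),(.09,0,.222),(-.24,0,.222),(-.24,0,.0215))
c=env.camera('scene');T=c['frame'][120:300,150:330];cv2.imwrite('pics/s1.png',cv2.resize(T,None,fx=3.3,fy=3.3))"
```

```text
t 4.1 tip in jig 0.1119 -0.0003 z 0.1256 F [ 1.1 -0.1 -0.4] w 0.01
turn [0.001 0.    0.001]
(0.11, 0, 0.125) [ 0.002 -0.012  0.004]
(0.09, 0, 0.125) [ 0.    -0.133 -0.   ]
(0.09, 0, 0.222) [-0.     0.    -0.647]
(-0.24, 0, 0.222) [-0.  -2.2 -0. ]
(-0.24, 0, 0.0215) [ 0.    -0.     1.337]
```

View pics/s1.png

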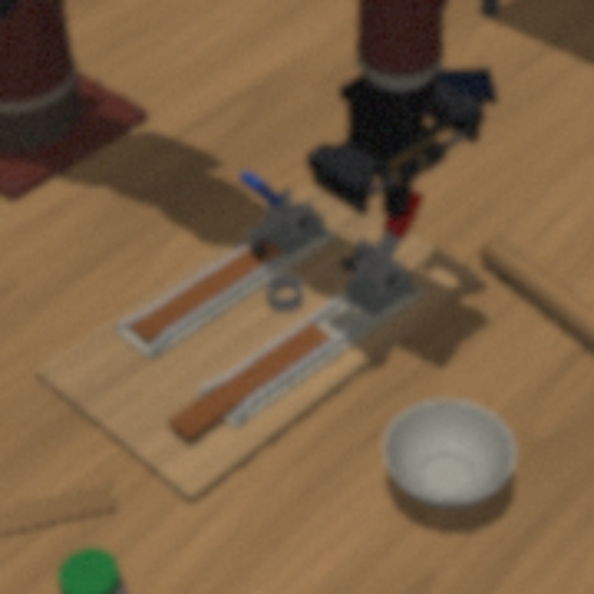

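The lever is swung over, with the red handle leaning to +x. I'll nudge it to the stop, retreat, and go behind the slat's tail.

Request:
play_rows:
  steps: "0 0.035 0 0 0 0; 0 0 0 0 0 0; 0 -0.17 0 0 0 0; 0 0 -0.22 0 0 0; 0 0 -0.22 0 0 0; 0 0 -0.207 0 0 0; 0 -0.275 0 0 0 0; 0 -0.275 0 0 0 0; 0 -0.275 0 0 0 0; 0 -0.275 0 0 0 0; 0 -0.275 0 0 0 0; 0 -0.275 0 0 0 0; 0 -0.275 0 0 0 0; 0 -0.275 0 0 0 0; 0 0 0.29 0 0 0; 0 0 0.29 0 0 0; 0 0 0.29 0 0 0; 0 0 0.29 0 0 0; 0 0 0 0 0 0"

```text
time: 6.05
tcp_pos: [0.545, -0.2871, 0.2252]
tool_rot: [3.139, -0.009, 3.064]
ft_force: [-0.7, 0.8, 1.3]
width: 0.004
grasp_force: 0.0
```

```bash
python3 -c "
from h import *
plan((-.24,0,.0215),(-.155,0,.0215))
c=env.camera('wrist');cv2.imwrite('pics/w2.png',c['frame'])"
```

```text
t 6.05 tip in jig -0.2367 0.0033 z 0.0432 F [-0.7  0.8  1.3] w 0.0
turn [ 0.003 -0.012  0.   ]
(-0.24, 0, 0.0215) [-0.011 -0.019  0.145]
(-0.155, 0, 0.0215) [0.    0.567 0.   ]
```

View pics/w2.png

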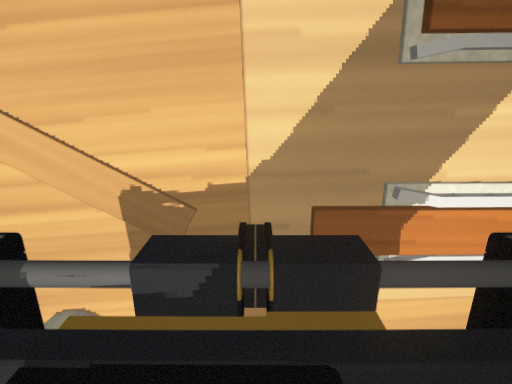

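The slat tail is at px 312, right of the closed fingers (240-272). The spare slat's corner is at (195,210), clear of them. I'll descend and push.

Request:
play_rows:
  steps: "-0.022 0 0.05 0 -0.012 0; 0 0 0.095 0 0 0; 0 0 0 0 0 0; 0 0.06 0 0 0 0; 0 0.06 0 0 0 0; 0 0.05 0 0 0 0; 0 0.05 0 0 0 0; 0 0.05 0 0 0 0; 0 0.05 0 0 0 0; 0 0.05 0 0 0 0; 0 0.05 0 0 0 0; 0 0 0 0 0 0"

```text
time: 7.3
tcp_pos: [0.5555, -0.2248, 0.2088]
tool_rot: [3.141, 0.009, 3.066]
ft_force: [0.2, 1.3, 0.2]
width: 0.008
grasp_force: 0.0
```

```bash
python3 -c "
from h import *
plan((-.155,0,.0215))"
```

```text
t 7.3 tip in jig -0.1741 -0.0057 z 0.0268 F [0.2 1.3 0.2] w 0.01
turn [0.001 0.012 0.002]
(-0.155, 0, 0.0215) [0.027 0.128 0.035]
```

```bash
python3 -c "
from h import *
plan((-.155,0,.0215))
a=env.camera('wrist')['frame'];c=env.camera('scene');b=c['frame'][180:276,190:318]
print(((proj(c,jigpt(J,[[.001,0,.016],[.04,0,.016],[-.19,0,.016]]))-[190,180])*4).round())
cv2.imwrite('pics/w3.png',np.vstack([a[100:290],cv2.resize(b,(512,384))]))"
```

```text
t 7.3 tip in jig -0.1741 -0.0057 z 0.0268 F [0.2 1.3 0.2] w 0.01
turn [0.001 0.012 0.002]
(-0.155, 0, 0.0215) [0.027 0.128 0.035]
[[232. 157.]
 [263. 135.]
 [ 65. 272.]]
```

View pics/w3.png

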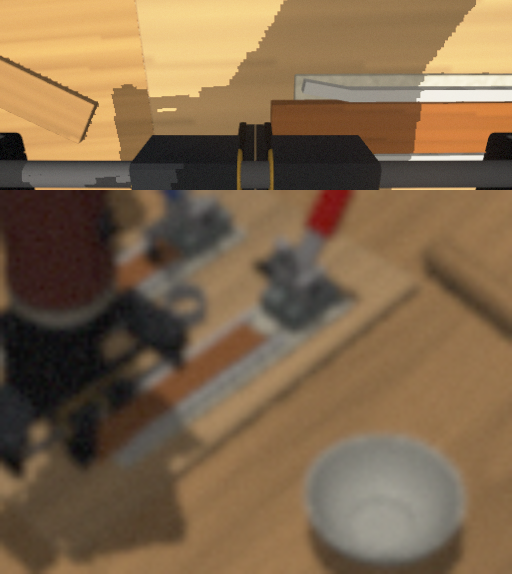

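The slat is moving with the finger, its front now near jig x = 0.04, but the tip rides high at z = 0.027. I'll back off slightly, lower and re-centre.

Request:
play_rows:
  steps: "0 -0.03 0 0 0 0; 0.027 0 0.01 0 0.012 0; 0 0 0.025 0 0 0; 0 0 0 0 0 0; 0 0 0 0 0 0"

```text
time: 7.9
tcp_pos: [0.5507, -0.2304, 0.2033]
tool_rot: [-3.142, -0.0, 3.064]
ft_force: [-1.0, 0.1, -1.0]
width: 0.005
grasp_force: 0.0
```

```bash
python3 -c "
from h import *
plan((-.155,0,.0215))"
```

```text
t 7.9 tip in jig -0.1802 0.0004 z 0.0213 F [-1.   0.1 -1. ] w 0.01
turn [-0.    -0.001  0.   ]
(-0.155, 0, 0.0215) [-0.002  0.168 -0.001]
```

Request:
play_rows:
  steps: "0 0.03 0 0 0 0; 0 0.03 0 0 0 0; 0 0.03 0 0 0 0; 0 0.03 0 0 0 0; 0 0.02 0 0 0 0; 0 0.015 0 0 0 0; 0 0.01 0 0 0 0; 0 0.007 0 0 0 0; 0 0 0 0 0 0"

```text
time: 8.8
tcp_pos: [0.5528, -0.2046, 0.2036]
tool_rot: [3.142, -0.0, 3.064]
ft_force: [-0.3, 0.4, 0.7]
width: 0.005
grasp_force: 0.0
```

```bash
python3 -c "
from h import *
plan((-.155,0,.0215))"
```

```text
t 8.8 tip in jig -0.1543 0.0002 z 0.0216 F [-0.3  0.4  0.7] w 0.01
turn [ 0. -0.  0.]
(-0.155, 0, 0.0215) [-0.001 -0.005  0.001]
```

No stop force yet, so I'll creep on until it shows.

Request:
play_rows:
  steps: "0 0.007 0 0 0 0; 0 0.007 0 0 0 0; 0 0 0 0 0 0"

```text
time: 9.1
tcp_pos: [0.553, -0.2025, 0.2036]
tool_rot: [3.142, -0.0, 3.064]
ft_force: [-0.1, -0.3, -0.2]
width: 0.007
grasp_force: 0.0
```

Request:
play_rows:
  steps: "0 0.007 0 0 0 0; 0 0.007 0 0 0 0; 0 0 0 0 0 0"

```text
time: 9.4
tcp_pos: [0.5532, -0.2003, 0.2036]
tool_rot: [3.141, -0.0, 3.064]
ft_force: [-0.1, 0.3, 0.7]
width: 0.002
grasp_force: 0.0
```

Request:
play_rows:
  steps: "0 0.01 0 0 0 0; 0 0.01 0 0 0 0; 0 0 0 0 0 0"

```text
time: 9.7
tcp_pos: [0.5531, -0.1993, 0.2039]
tool_rot: [-3.139, 0.001, 3.063]
ft_force: [-1.1, -7.2, -0.3]
width: 0.011
grasp_force: 3.6
```

```bash
python3 -c "
from h import *
plan((-.155,0,.0215))
a=env.camera('wrist')['frame'];c=env.camera('top');b=c['frame'][160:240,205:325]
for q in ([.06,0,.016],[-.14,0,.016],[-.135,0,.016]): print(((proj(c,jigpt(J,q))-[205,160])*5).round(), proj(env.camera('wrist'),jigpt(J,q)).round())
cv2.imwrite('pics/w4.png',np.vstack([np.pad(a[90:280],((0,0),(0,88),(0,0))),cv2.resize(b,(600,400))]))"
```

```text
t 9.7 tip in jig -0.1495 0.0002 z 0.0219 F [-1.1 -7.2 -0.3] w 0.01
turn [-0.004  0.001 -0.002]
(-0.155, 0, 0.0215) [-0.002 -0.04   0.003]
[[238. 139.]] [[614. 244.]]
[[527. 161.]] [[271. 245.]]
[[520. 161.]] [[280. 245.]]
```

View pics/w4.png

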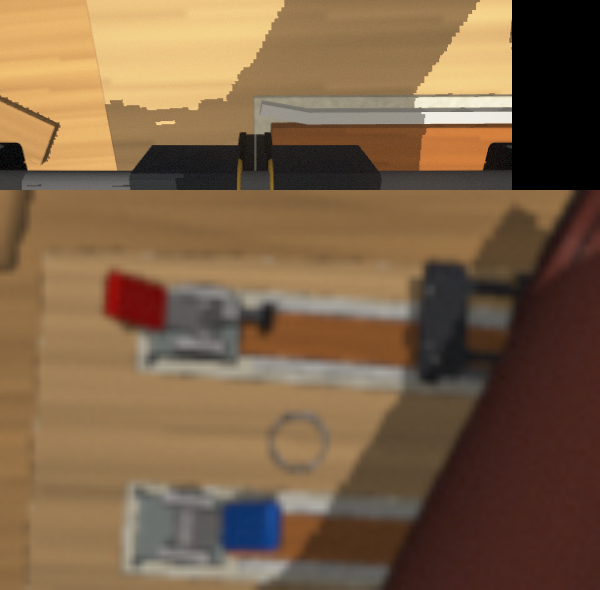

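Force of 7 N shows the slat is at the stop. The wrist view puts the tail at px 271, exactly where jig x = -0.14 projects, and the front meets the block. I'll retreat and go over to the handle's +x side.

Request:
play_rows:
  steps: "0 -0.04 0 0 0 0; 0 -0.05 0 0 0 0; 0 0 -0.27 0 0 0; 0 0 -0.27 0 0 0; 0 0 -0.27 0 0 0; 0 0 -0.27 0 0 0; 0 0 -0.27 0 0 0; 0 0.29 0 0 0 0; 0 0.29 0 0 0 0; 0 0.29 0 0 0 0; 0 0.29 0 0 0 0; 0 0.29 0 0 0 0; 0 0.29 0 0 0 0; 0 0.29 0 0 0 0; 0 0.29 0 0 0 0; 0 0 0 0 0 0; 0 0 0 0 0 0"

```text
time: 11.65
tcp_pos: [0.5792, 0.1371, 0.4057]
tool_rot: [-3.141, -0.001, 3.067]
ft_force: [0.6, -1.1, -0.2]
width: 0.003
grasp_force: 0.0
```

```bash
python3 -c "
from h import *
plan((.19,0,.225),(.19,0,.113),(.06,0,.118))"
```

```text
t 11.65 tip in jig 0.1883 0.0006 z 0.2237 F [ 0.6 -1.1 -0.2] w 0.0
turn [-0.001 -0.001  0.003]
(0.19, 0, 0.225) [-0.003  0.011 -0.009]
(0.19, 0, 0.113) [ 0.    -0.     0.747]
(0.06, 0, 0.118) [ 0.    -0.867 -0.033]
```

Request:
play_rows:
  steps: "0 0.01 0.19 0 0 0; 0 0 0.19 0 0 0; 0 0 0.19 0 0 0; 0 0 0.165 0 0 0; 0 -0.07 -0.01 0 0 0; 0 -0.07 -0.01 0 0 0; 0 -0.07 -0.01 0 0 0; 0 -0.07 0 0 0 0; 0 -0.07 0 0 0 0; 0 -0.07 0 0 0 0; 0 -0.07 0 0 0 0; 0 -0.07 0 0 0 0; 0 -0.07 0 0 0 0; 0 -0.07 0 0 0 0; 0 -0.06 0 0 0 0; 0 -0.05 0 0 0 0; 0 -0.01 0 0 0 0; 0 0 0 0 0 0"

```text
time: 13.45
tcp_pos: [0.5698, 0.0143, 0.3002]
tool_rot: [-3.141, -0.0, 3.064]
ft_force: [0.5, 1.0, -0.2]
width: 0.006
grasp_force: 0.0
```

```bash
python3 -c "
from h import *
plan((.06,0,.118))"
```

```text
t 13.45 tip in jig 0.0652 0.0003 z 0.1182 F [ 0.5  1.  -0.2] w 0.01
turn [-0.001 -0.    -0.001]
(0.06, 0, 0.118) [-0.002 -0.035  0.002]
```

Now creep until the pad seats.

Request:
play_rows:
  steps: "0 -0.014 0 0 0 0; 0 -0.014 0 0 0 0; 0 0 0 0 0 0"

```text
time: 13.75
tcp_pos: [0.5695, 0.0107, 0.3003]
tool_rot: [3.142, -0.0, 3.064]
ft_force: [-0.7, 0.9, 0.6]
width: 0.001
grasp_force: 0.5
```

Request:
play_rows:
  steps: "0 -0.01 0 0 0 0; 0 -0.01 0 0 0 0; 0 0 0 0 0 0"

```text
time: 14.05
tcp_pos: [0.5693, 0.0077, 0.3004]
tool_rot: [3.141, 0.0, 3.064]
ft_force: [-0.0, 1.4, 0.5]
width: 0.003
grasp_force: 0.9
```

Request:
play_rows:
  steps: "0 -0.01 0 0 0 0; 0 -0.01 0 0 0 0; 0 0 0 0 0 0"

```text
time: 14.35
tcp_pos: [0.5692, 0.0068, 0.3004]
tool_rot: [3.139, 0.0, 3.066]
ft_force: [0.7, 9.4, -0.3]
width: 0.007
grasp_force: 3.9
```

```bash
python3 -c "
from h import *
plan((.06,0,.118))"
```

```text
t 14.35 tip in jig 0.0583 0.0002 z 0.1184 F [ 0.7  9.4 -0.3] w 0.01
turn [0.004 0.    0.003]
(0.06, 0, 0.118) [-0.002  0.015  0.003]
```

Force of 9 N at the predicted shut position means the pad is seated. I'll retreat and check.

Request:
play_rows:
  steps: "0 0.08 0 0 0 0; 0 0.15 0 0 0 0; 0 0 -0.2 0 0 0; 0 0 -0.27 0 0 0; 0 0 -0.27 0 0 0; 0 0.25 0 0 0 0; 0 0.25 0 0 0 0; 0 0.25 0 0 0 0; 0 0.25 0 0 0 0; 0 0.25 0 0 0 0; 0 0 0 0 0 0; 0 0 0 0 0 0; 0 0 0 0 0 0"

```text
time: 15.65
tcp_pos: [0.5865, 0.2247, 0.4113]
tool_rot: [-3.14, 0.0, 3.062]
ft_force: [-0.3, -0.7, 0.4]
width: 0.005
grasp_force: 0.0
```

```bash
python3 -c "
from h import *
plan()
c=env.camera('top');b=c['frame'][160:255,205:345]
f=lambda q:((proj(c,jigpt(J,q))-[205,160]+.4)*5.6).round()
print(f([[-.14,0,.016]]))
for a in (0,.1,.2):
  t=.611-a;print(a,f([.085-.1*np.sin(t)-.0065*np.cos(t),0,.046+.1*np.cos(t)-.0065*np.sin(t)]))
cv2.imwrite('pics/end.png',cv2.resize(b,None,fx=5.6,fy=5.6,interpolation=cv2.INTER_CUBIC))"
```

```text
t 15.65 tip in jig 0.2761 -0.0001 z 0.2293 F [-0.3 -0.7  0.4] w 0.01
turn [-0.002  0.    -0.002]
[[592. 183.]]
0 [[337. 132.]]
0.1 [[323. 129.]]
0.2 [[308. 126.]]
```

View pics/end.png

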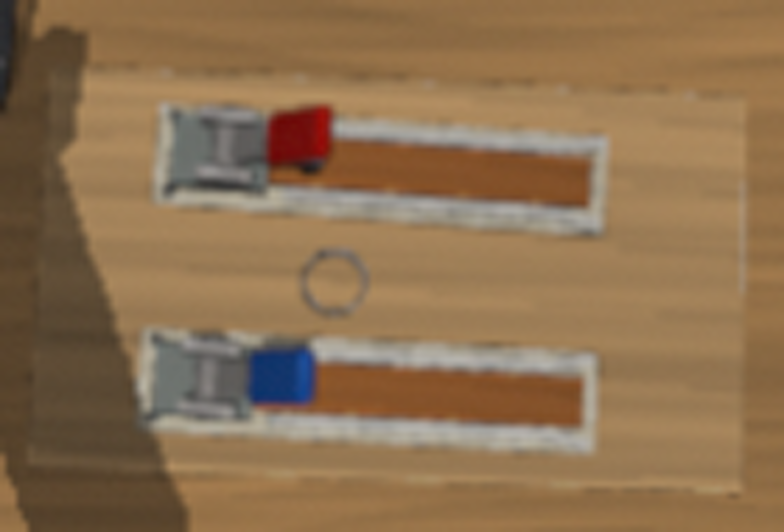

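The final view shows the red handle end at px 332, the same offset from its strip as the shut blue one. The slat tail is at 591 (592 expected for home), and the cutter and blue clamp have not moved. I'll hand it in.

```bash
python3 -c "
from h import *
print(env.close_job())"
```

```text
the job is handed in; nothing more can be done
None
```

I opened the red clamp, pushed its slat home against the stop and shut the lever with its pad down on the slat; the final picture shows the blue clamp and cutter unmoved, and the job is handed in (no verdict was returned).

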